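Thread the bounce spring onto the pine perch

TASK

Fit the bird's bounce spring: take the larger, brass-coloured coil spring and thread it over the end of the upright pine perch in the orange clamp, twisting it slightly if a coil snags. Lower it rather than letting it drop, until it stands fully home on the clamp, then let go. Leave the small black spring where it is; the steel rod in the blue clamp is not the one.

Things in the scene. Friction and masses are not known exactly. Their poses are not given: they have to be found in the camera images.
- spring_mid (a point): Centre (half-way up, on the axis) of the brass-coloured steel compression spring, loose, standing upright on the shelf: 56 mm tall, outer diameter 44 mm, inner diameter 34 mm, wire 5 mm, flat closed ends, 60 to 120 g. Stiff: handle it as rigid. Its z axis is the coil axis, either end may be down. Grasp it across its outside from above; any yaw.
- perch_seat (a point): Centre of the flat round top (56 mm diameter, 34 mm above the shelf) of the orange plastic clamp, from which the pine perch rises: on the perch's axis, z axis up. The perch is a pale wooden rod of 14 mm diameter with a domed end, its tip 60 mm above this point. The clamp is fixed; its body is 66 x 50 mm, with a black-knobbed screw that sticks out to 49 mm from the axis along the clamp's y, below 22 mm height.
- black_spring_mid (a point): Centre of the small black spring, loose, standing upright: 40 mm tall, outer diameter 28 mm. Not to be used or moved.
- steel_rod_seat (a point): The same point on the blue clamp, which has the same shape and size as the orange one but holds a shiny steel rod. Fixed; not the one to use.

How it is judged:
By the outcome, as a careful person would: the job done as asked, in the order asked, and still so for the second after the job is handed in, with the robot touching nothing.
It also fails if it takes over 32 s, if anything falls off the work surface, if the arm or the gripper's body presses on something with over 40 N, if the wrist force passes 120 N, or if a joint passes its speed limit or range.

ROBOT

A 7-joint arm with a two-finger parallel gripper is mounted at the origin on the work surface. World frame = base frame: x ahead of the robot, y to its left, z up, the work surface at z = 0. Lengths are in m, angles in rad, forces in N, time in s.
With the tool pointing down it reaches from about 0.4 to 0.85 m from the base axis. Payload 4.5 kg.
Tool frame: the origin (TCP) lies at the very end of the fingers, on their centre line; the grasp point (between the pads) lies 19 mm behind it (r.grip_point_offset is the distance from the TCP to the grasp point, in m); z points along the fingers, y is the line along which they close (so a half turn about z gives the same grasp; the last joint's range is limited). The gripper opens to 88 mm and grips with 3 to 60 N. Pads are 18 mm wide; open, the fingers measure 123 mm over their backs; the gripper's body (75 mm by 187 mm) begins 45 mm behind the grasp point.
Start: joints at [-1.113, 0.689, -0.195, 1.565, 0.157, 0.902, -0.215], TCP at [0.257, 0.57, 0.199] pointing down, gripper open.
Joint ranges: [-3.01, 3.01], [-0.46, 2.08], [-1.47, 1.51], [0.13, 2.56], [-1, 4.14], [0.04, 2.09], [-2.66, 2.66]. Speed limits (rad/s): [2.57, 2.57, 3.14, 3.14, 3.14, 3.14, 3.14].

INTERFACE

Orientations are given as a unit quaternion [x, y, z, w].
In Python, from plant import r gives the robot as it stands.
- The arm moves only by the tool carry_out, never from a script. Its argument "rows" is a list of rows, each a list of 3 entries, a list of its own where there are three numbers: the shift along the tool's x, y, z in cm, then the turn, a rotation vector about the tool's x, y, z in degrees, then the closure, from 0 (fully open) to 1 (shut). A call has 1 to 12 rows; each row is the pose to reach, as a shift and turn from the pose commanded when the call began, along the tool's axes at that moment; what a row does not reach only later rows make up. A row lasts 1/10 s, in which the tool goes at most 50 mm and 8.59 degrees, less where a joint would pass 70% of its speed; a pose out of reach is approached as far as the arm can. A call with a gripper value outside its range is refused whole. The fingers move at their own pace and stop on an object; "newtons" is the grip in N (left out, the last holds). Time passes only in rows, so rows that repeat a pose let the fingers close. It gives the time, the measured TCP pose, the force, the opening and the grip force at its end, in the units of the state.
- r.get_state(): the state, without advancing time (a new reading comes with each control period).
- r.snapshot(name): name is "scene" or "top"; returns a dict with "image" (480x640x3 uint8, red, green, blue), "fx", "fy", "cx", "cy" (pixels), "dist_coeffs" ([k1, k2, p1, p2, k3] as OpenCV has them; the pictures are not rectified), "pose" (4x4, takes a point from camera to world coordinates). Camera axes: x right, y up, looking along -z (the intrinsics and any distortion apply to the point x, -y, -z); pixel columns grow to the right and rows downward; lengths in m; the calibration is good to about 2 mm. A picture is of the moment at which its call begins. There is no depth.
- r.finish_job(): hands the job in; it is judged then, once.
The state is a dict: "clock": time; "q": joint angles; "qd": joint speeds; "joint_torque": joint torques, N m; "tool_pos": TCP position; "eef_rot": TCP orientation; "contact_force": force on the tool from outside, world axes, zero at the start; "moment": the same for the moment, N m; "opening": opening from 0.0 (shut) to 1.0 (fully open); "finger_force": force on a finger pad.
Only numpy, scipy, OpenCV 4.12 (cv2) and the standard library are available. Lean on these libraries where they do the work, as an engineer would, in place of code of your own. Each camera call takes 0.05 s, during which the arm holds its last target. There are 200 camera calls.

## Working session

There is one attempt and no reset: what is moved stays moved. The work goes in short steps, Python scripts to look and compute and a tool call to move; the robot and the scene stay as the last step left them, time stands still between calls to the robot, and variables do not carry over. Pictures are saved under pics/ and viewed, at most 10 in all, crops included, and the job is handed in when it is done.

Besides the shell and the picture viewer there is one more tool, called after "Call:" in YAML: its name, and indented under it one key for each argument. carry_out: Moves the arm, as the interface text tells. Its arguments: {"type":"object","properties":{"rows":{"type":"array"},"newtons":{"type":"number"}},"required":["rows"]}

```bash
mkdir -p pics; cat > look.py <<'E'
from plant import r
import cv2,sys,pickle
def take(tag):
    d={}
    for n in("scene","top"):
        s=r.snapshot(n); d[n]=s
        cv2.imwrite(f"pics/{tag}_{n}.png",s["image"][:,:,::-1])
    pickle.dump(d,open(f"{tag}.pkl","wb"));return d
E
python3 -c "
from look import *
take('a');s=r.get_state();print({k:s[k] for k in('clock','tool_pos','eef_rot','opening','contact_force')})"
```

```text
{'clock': 0.1, 'tool_pos': array([0.25681234, 0.56907984, 0.19858717]), 'eef_rot': array([ 2.10308480e-01,  9.77634710e-01, -8.38586548e-04, -1.18745247e-04]), 'opening': 1.0025950866460602, 'contact_force': array([ 0.2732881 ,  0.13053466, -0.11432212])}
```

View pics/a_scene.png

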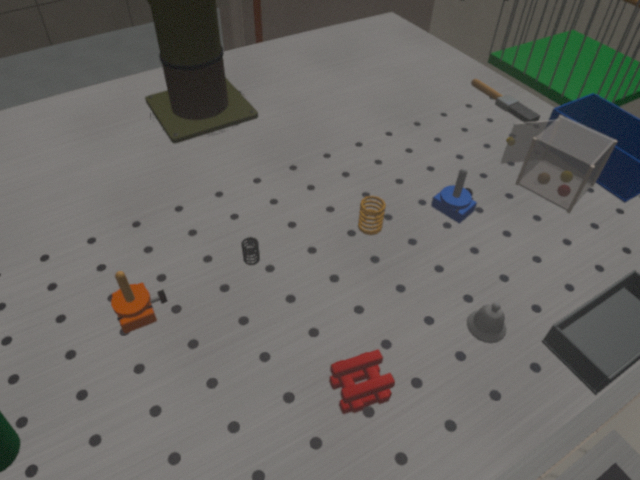

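View pics/a_top.png

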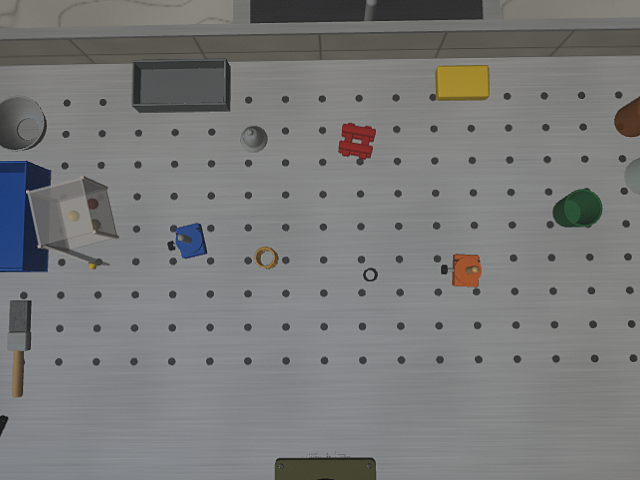

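The scene view shows the brass spring at (371,215), the orange clamp with the perch at (130,303), the black spring at (251,251) and the blue clamp at (455,200). In the top view they are at (266,258), (466,270), (370,274) and (189,240). Next I'll triangulate from the colour masks.

```bash
cat > geo.py <<'E'
import cv2,numpy as np,pickle
def ray(s,uv):
    K=np.array([[s["fx"],0,s["cx"]],[0,s["fy"],s["cy"]],[0,0,1]])
    p=cv2.undistortPoints(np.array([[uv]],float),K,np.array(s["dist_coeffs"],float))[0,0]
    T=np.array(s["pose"]); return T[:3,3],T[:3,:3]@np.array([p[0],-p[1],-1])
def plane(s,uv,z):
    o,d=ray(s,uv); return o+d*(z-o[2])/d[2]
def tri(s1,u1,s2,u2):
    o,d=ray(s1,u1);p,e=ray(s2,u2)
    t=np.linalg.lstsq(np.c_[d,-e],p-o,rcond=None)[0]
    a,b=o+d*t[0],p+e*t[1]; return (a+b)/2,np.linalg.norm(a-b)
def mask(s,win,lo,hi):
    x0,y0,x1,y1=win; h=cv2.cvtColor(s["image"],cv2.COLOR_RGB2HSV)
    m=np.zeros(h.shape[:2],np.uint8); m[y0:y1,x0:x1]=cv2.inRange(h,lo,hi)[y0:y1,x0:x1]; return m
def hullc(m):
    p=cv2.findNonZero(m);h=cv2.convexHull(p);M=cv2.moments(h)
    return (M["m10"]/M["m00"],M["m01"]/M["m00"]),cv2.boundingRect(p)
E
python3 - <<'E'
from geo import *
d=pickle.load(open('a.pkl','rb'));S,T=d['scene'],d['top']
for n in d: print(n,np.round(d[n]['pose'][:3,3],3))
c=[]
for s,w in((S,(350,185,395,245)),(T,(245,240,288,276))):
    m=mask(s,w,(8,90,50),(30,255,255));c.append(hullc(m))
print(c,tri(S,c[0][0],T,c[1][0]))
def crop(s,w,k):
    x0,y0,x1,y1=w;return cv2.resize(s['image'][y0:y1,x0:x1,::-1],(390,390),interpolation=cv2.INTER_NEAREST)
A=[crop(S,(100,260,165,325),6),crop(T,(435,238,500,303),6)]
cv2.imwrite('pics/clamp.png',np.hstack(A))
for s,w in((S,(100,260,175,340)),(T,(435,238,500,303))):
    m=mask(s,w,(3,200,120),(14,255,255));print(hullc(m))
E
```

```text
scene [ 0.976 -0.284  0.612]
top [ 0.451 -0.021  1.1  ]
[((371.2194616977225, 214.40973084886127), (358, 196, 28, 38)), ((265.59902740937224, 257.4407603890362), (254, 247, 24, 22))] (array([0.51329116, 0.11568686, 0.02958413]), np.float64(0.0011247421572356143))
((131.2055711173358, 302.94491129785246), (112, 284, 40, 40))
((465.6666666666667, 275.0), (464, 255, 5, 31))
```

View pics/clamp.png

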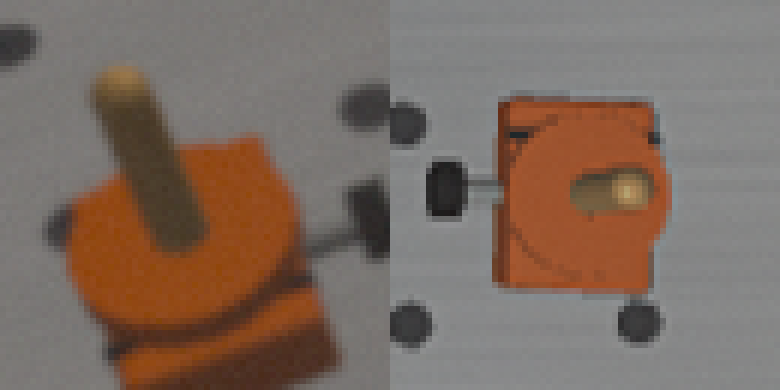

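In the clamp crop (6x, both views) the perch tip is at scene (120,274) and top (475,269.7). The perch base at the disc is at scene (130,298.7) and top (468.3,270.1).

```bash
python3 - <<'E'
from geo import *
from scipy.spatial.transform import Rotation as R
from plant import r
d=pickle.load(open('a.pkl','rb'));S,T=d['scene'],d['top']
print(tri(S,(120,274),T,(475,269.7)),tri(S,(130,298.7),T,(468.3,270.1)))
print(plane(T,(468.3,270.1),.034),plane(T,(475,269.7),.09),plane(S,(120,274),.09),plane(S,(130,298.7),.034))
s=r.get_state();M=R.from_quat(s['eef_rot']).as_matrix();print(M.round(3))
g=np.array([.513,.1157,.0])
for z in (.15,.02): print(M.T@(np.r_[g[:2],z]-s['tool_pos'])*100)
# black & blue rough
print(plane(T,(370,274),.02),plane(T,(189,240),.034))
E
```

```text
(array([ 0.48215689, -0.29665117,  0.08833032]), np.float64(0.0006652284282797897)) (array([ 0.48327295, -0.29794356,  0.03258094]), np.float64(0.0011196853874332001))
[ 0.48309231 -0.29813496  0.034     ] [ 0.48202766 -0.2965312   0.09      ] [ 0.48388834 -0.29629943  0.09      ] [ 0.48473248 -0.29738366  0.034     ]
[[-0.912  0.411 -0.001]
 [ 0.411  0.912 -0.002]
 [-0.    -0.002 -1.   ]]
[-41.99539108 -30.7844626    4.91580029]
[-41.993824   -30.76249768  17.91578164]
[ 0.47757192 -0.09888899  0.02      ] [0.55107021 0.27408146 0.034     ]
```

Two-view heights agree: the spring mid is at z≈0.030, the seat at 0.033 and the tip at 0.088 or above. I'm moving above the spring.

Call:
carry_out:
  rows:
    - [[-4,-3,0],[0,0,0],0]
    - [[-8,-6,0],[0,0,0],0]
    - [[-12,-9,0.5],[0,0,0],0]
    - [[-16,-12,1],[0,0,0],0]
    - [[-20,-15,1.5],[0,0,0],0]
    - [[-24,-18,2],[0,0,0],0]
    - [[-28,-21,2.5],[0,0,0],0]
    - [[-32,-24,3],[0,0,0],0]
    - [[-36,-27,3.5],[0,0,0],0]
    - [[-39.5,-29.5,4],[0,0,0],0]
    - [[-42,-30.8,5],[0,0,0],0]
    - [[-42,-30.8,5],[0,0,0],0]
  newtons: 20

```text
clock: 1.3
tool_pos: [0.5148, 0.1105, 0.1479]
eef_rot: [0.215, 0.977, -0.002, -0.0]
contact_force: [-1.3, -0.8, 0.1]
opening: 0.998
finger_force: 0.0
```

```bash
python3 - <<'E'
from look import *
from geo import *
d=take('b')
from scipy.spatial.transform import Rotation as R
s=r.get_state();M=R.from_quat(s['eef_rot']).as_matrix();print(s['tool_pos'],M.round(3),s['q'].round(2),M.T@(np.array([.513,.1157,.022])-s['tool_pos'])*100,s['clock'])
E
```

```text
[0.5128862  0.11598705 0.14887744] [[-0.911  0.412 -0.001]
 [ 0.412  0.911  0.   ]
 [ 0.001 -0.    -1.   ]] [-0.15  0.64 -0.25  1.91  0.26  0.62  0.58] [-0.03657675 -0.01785323 12.68771606] 1.4
```

View pics/b_scene.png

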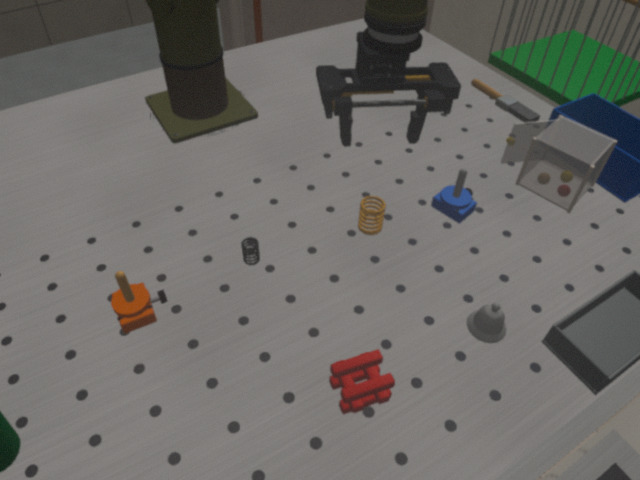

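The open gripper's fingertips are at (346,140) and (416,140), roughly above the spring at (371,215). Both springs are undisturbed. I'm descending and closing.

Call:
carry_out:
  rows:
    - [[0,0,3],[0,0,0],0]
    - [[0,0,6],[0,0,0],0]
    - [[0,0,8],[0,0,0],0]
    - [[0,0,10],[0,0,0],0]
    - [[0,0,11.5],[0,0,0],0]
    - [[0,0,12.6],[0,0,0],0]
    - [[0,0,12.6],[0,0,0],0]
    - [[0,0,12.6],[0,0,0],0.3]
    - [[0,0,12.6],[0,0,0],0.6]
    - [[0,0,12.6],[0,0,0],0.8]
    - [[0,0,12.6],[0,0,0],0.8]
    - [[0,0,12.6],[0,0,0],0.8]
  newtons: 20

```text
clock: 2.6
tool_pos: [0.5134, 0.1162, 0.0236]
eef_rot: [0.21, 0.978, 0.0, 0.0]
contact_force: [0.4, -1.2, 0.4]
opening: 0.564
finger_force: 0.0
```

Call:
carry_out:
  rows:
    - [[0,0,0],[0,0,0],0.8]
    - [[0,0,0],[0,0,0],0.8]
    - [[0,0,0],[0,0,0],0.8]

```text
clock: 2.9
tool_pos: [0.5132, 0.1163, 0.0233]
eef_rot: [0.21, 0.978, 0.0, -0.0]
contact_force: [0.2, 0.1, 0.5]
opening: 0.301
finger_force: 0.0
```

```bash
python3 - <<'E'
from look import *
d=take('c')
cv2.imwrite('pics/c_crop.png',cv2.resize(d['scene']['image'][90:290,230:480,::-1],None,fx=3,fy=3))
s=r.get_state();print(s['tool_pos'],s['opening'],s['finger_force'],s['contact_force'])
E
```

```text
[0.51317954 0.1162929  0.02326337] 0.21456061423981232 0.0 [-0.12506417 -0.22521505  0.77466167]
```

View pics/c_crop.png

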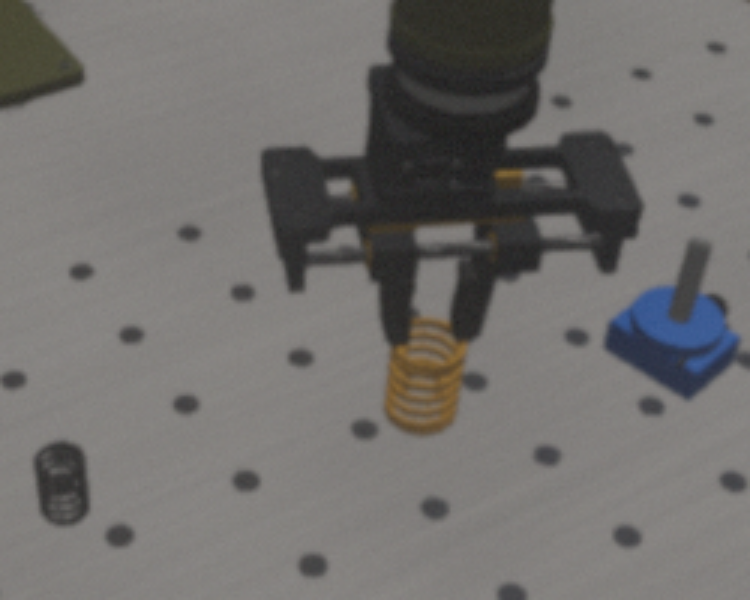

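The closing fingertips, at crop (400,340) and (470,340), sit at or behind the spring's top rim instead of around it, and they have felt no contact. I'll check where the tool really is compared with the reported pose.

```bash
python3 - <<'E'
from geo import *
import cv2
d=pickle.load(open('c.pkl','rb'))
def proj(s,p):
    T=np.linalg.inv(s['pose']);q=T[:3,:3]@p+T[:3,3]
    K=np.array([[s["fx"],0,s["cx"]],[0,s["fy"],s["cy"]],[0,0,1]])
    return cv2.projectPoints(np.array([[q[0],-q[1],-q[2]]]),np.zeros(3),np.zeros(3),K,np.array(s['dist_coeffs'],float))[0].ravel().round(1)
for n in d:
    print(n,proj(d[n],np.array([.5132,.1163,.0233])),proj(d[n],np.array([0,0,0.])),d[n]['dist_coeffs'])
A=cv2.resize(d['top']['image'][150:330,180:380,::-1],None,fx=3,fy=3)
a=pickle.load(open('a.pkl','rb'))
for s in (a,d):
    m=mask(s['scene'],(340,185,400,245),(8,90,50),(30,255,255));print(hullc(m))
cv2.imwrite('pics/c_top3.png',A)
E
```

```text
scene [371.4 216.8] [201.3 108.1] [-0.07514429  0.          0.          0.          0.        ]
top [265.9 257.8] [324.6 509.1] [-0.01032814  0.          0.          0.          0.        ]
((371.2194616977225, 214.40973084886127), (358, 196, 28, 38))
((371.50713525026623, 214.69179978700743), (359, 196, 27, 38))
```

View pics/c_top3.png

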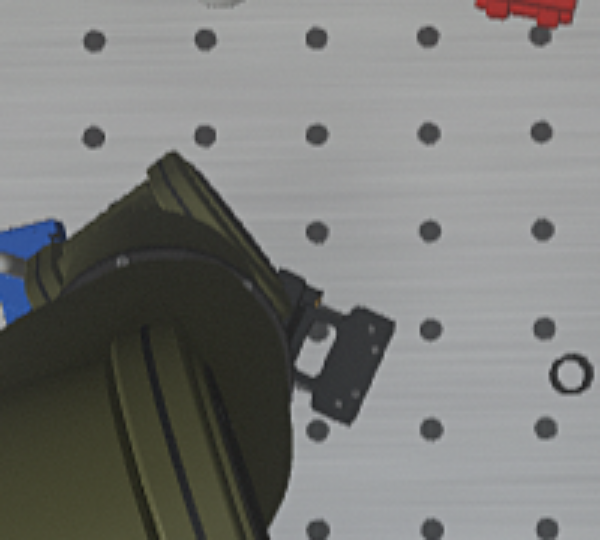

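The base origin projects onto the column foot, so the calibration holds. Next I'll compare picture b, where the open fingertips stand clear against the table, with the reported TCP.

```bash
python3 - <<'E'
from geo import *
import cv2
b=pickle.load(open('b.pkl','rb'));S=b['scene'];c=pickle.load(open('c.pkl','rb'))
def proj(s,p):
    T=np.linalg.inv(s['pose']);q=T[:3,:3]@p+T[:3,3]
    K=np.array([[s["fx"],0,s["cx"]],[0,s["fy"],s["cy"]],[0,0,1]])
    return cv2.projectPoints(np.array([[q[0],-q[1],-q[2]]]),np.zeros(3),np.zeros(3),K,np.array(s['dist_coeffs'],float))[0].ravel().round(1)
p=np.array([.5129,.116,.1489]);y=np.array([.412,.911,0])
for k in(-.05,0,.05): print(k,proj(S,p+k*y))
print('up 35mm',proj(S,p+[0,0,.035]),'c: z',[(z,proj(c['scene'],np.array([.5132,.1163,z]))) for z in(.0,.023,.056,.07)])
g=cv2.cvtColor(S['image'],cv2.COLOR_RGB2GRAY)
for x0,x1 in((338,358),(405,428)):
    m=(g[110:160,x0:x1]<70); yy,xx=np.nonzero(m);print('tip bottom',yy.max()+110,xx[yy>=yy.max()-2].mean()+x0)
big=[cv2.resize(S['image'][50:160,310:470,::-1],(390,268)),cv2.resize(c['scene']['image'][170:240,330:420,::-1],(390,303),interpolation=cv2.INTER_CUBIC)]
big[0]=cv2.copyMakeBorder(big[0],0,35,0,0,cv2.BORDER_CONSTANT)
cv2.imwrite('pics/cmp.png',np.clip(np.hstack(big)*1.6,0,255).astype(np.uint8))
E
```

```text
-0.05 [347.3 160.9]
0 [379.  159.1]
0.05 [410.2 157.4]
up 35mm [381.5 140.6] c: z [(0.0, array([370.2, 226.2])), (0.023, array([371.4, 217. ])), (0.056, array([373.3, 203. ])), (0.07, array([374.2, 196.9]))]
tip bottom 145 346.6666666666667
tip bottom 151 408.5
```

View pics/cmp.png

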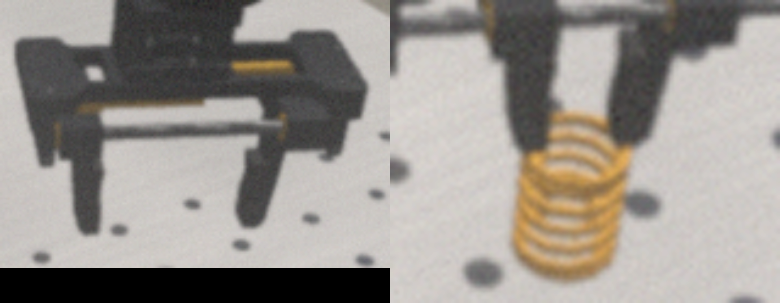

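The enlargements show the open fingertips in b at (346,145) and (412,143). That is about 15 px above the prediction, which puts the real tips about 30 mm above the reported TCP. In c the fingers closed just above the spring's rim at (363,205) and (387,203), and the spring has not moved. I'll reopen, go about 3 cm lower in careful steps, and check again.

Call:
carry_out:
  rows:
    - [[0,0,-1],[0,0,0],0]
    - [[0,0,-1],[0,0,0],0]
    - [[0,0,-1],[0,0,0],0]
    - [[0,0,-1],[0,0,0],0]
    - [[0,0,-1],[0,0,0],0]
    - [[0,0,-1],[0,0,0],0]
    - [[0,0,-1],[0,0,0],0]
    - [[0,0,-1],[0,0,0],0]
    - [[0,0,0],[0,0,0],0]
    - [[0,0,0.6],[0,0,0],0]
    - [[0,0,1.2],[0,0,0],0]
    - [[0,0,1.5],[0,0,0],0]

```text
clock: 4.2
tool_pos: [0.5127, 0.1162, 0.0074]
eef_rot: [0.21, 0.978, -0.0, -0.001]
contact_force: [-0.6, 0.2, 0.3]
opening: 0.998
finger_force: 0.0
```

Call:
carry_out:
  rows:
    - [[0,0,0.4],[0,0,0],0]
    - [[0,0,0.8],[0,0,0],0]
    - [[0,0,1.2],[0,0,0],0]
    - [[0,0,1.2],[0,0,0],0]

```text
clock: 4.6
tool_pos: [0.5129, 0.1162, -0.0042]
eef_rot: [0.21, 0.978, -0.0, -0.0]
contact_force: [-0.5, -0.1, -0.1]
opening: 0.998
finger_force: 0.0
```

```bash
python3 - <<'E'
from look import *
d=take('e')
i=cv2.resize(d['scene']['image'][140:260,310:450,::-1],None,fx=4,fy=4,interpolation=cv2.INTER_CUBIC)
cv2.imwrite('pics/e_crop.png',cv2.convertScaleAbs(i,alpha=1.6))
s=r.get_state();print(s['tool_pos'],s['opening'],s['contact_force'])
E
```

```text
[ 0.51318593  0.11626543 -0.00372456] 0.9977695779727026 [ 0.86931091  0.22643159 -0.16600083]
```

View pics/e_crop.png

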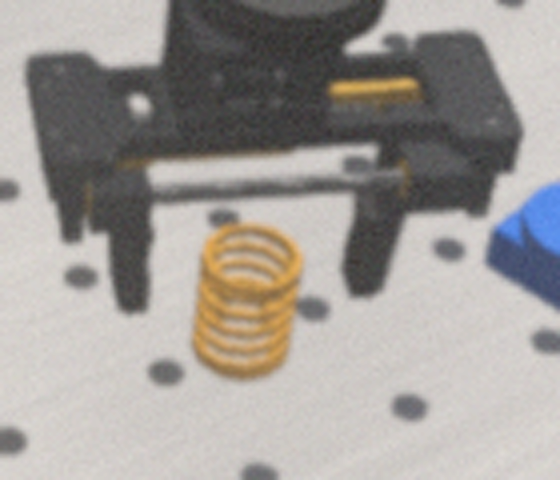

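The fingertips now straddle the spring at (342,217) and (400,213), which puts them at z≈0.027, and the spring is centred between them. With a reported z of -0.004 and no contact, the ~30 mm offset is confirmed. I'm closing and lifting.

Call:
carry_out:
  rows:
    - [[0,0,0.4],[0,0,0],0.3]
    - [[0,0,0.4],[0,0,0],0.8]
    - [[0,0,0.4],[0,0,0],0.8]
    - [[0,0,0.4],[0,0,0],0.8]
    - [[0,0,0.4],[0,0,0],0.8]
    - [[0,0,0.4],[0,0,0],0.8]
    - [[0,0,0.4],[0,0,0],0.8]
    - [[0,0,0.4],[0,0,0],0.8]
    - [[0,0,0.4],[0,0,0],0.8]
    - [[0,0,0.4],[0,0,0],0.8]
  newtons: 20

```text
clock: 5.7
tool_pos: [0.5133, 0.1164, -0.0076]
eef_rot: [0.21, 0.978, 0.0, 0.0]
contact_force: [0.7, -0.7, -0.1]
opening: 0.48
finger_force: 19.7
```

Gripped, with an opening of 42 mm and 20 N. Next I lift and carry.

Call:
carry_out:
  rows:
    - [[0,0,-2],[0,0,0],0.8]
    - [[0,0,-5],[0,0,0],0.8]
    - [[0,0,-8],[0,0,0],0.8]
    - [[0,0,-11],[0,0,0],0.8]
    - [[0,0,-13],[0,0,0],0.8]
    - [[-1,-3,-14],[0,0,0],0.8]
    - [[-2,-6,-14],[0,0,0],0.8]
    - [[-3,-9,-14],[0,0,0],0.8]
    - [[-4.5,-12.5,-14],[0,0,0],0.8]
    - [[-6,-16,-14],[0,0,0],0.8]
    - [[-7.5,-20,-14],[0,0,0],0.8]
    - [[-8.8,-24,-14],[0,0,0],0.8]

```text
clock: 6.9
tool_pos: [0.4943, -0.1403, 0.1321]
eef_rot: [0.21, 0.978, -0.0, -0.0]
contact_force: [1.2, -0.2, -0.7]
opening: 0.478
finger_force: 19.7
```

Call:
carry_out:
  rows:
    - [[-1.5,-4,0],[0,0,0],0.8]
    - [[-2.8,-8,0],[0,0,0],0.8]
    - [[-4.2,-11.5,0],[0,0,0],0.8]
    - [[-5,-13.5,0],[0,0,0],0.8]
    - [[-5.5,-15,0],[0,0,0],0.8]
    - [[-5.5,-15,0],[0,0,0],0.8]
    - [[-5.5,-15,0],[0,0,0],0.8]

```text
clock: 7.6
tool_pos: [0.4833, -0.2965, 0.1321]
eef_rot: [0.21, 0.978, 0.001, -0.0]
contact_force: [1.2, 0.9, -0.0]
opening: 0.482
finger_force: 19.7
```

```bash
python3 - <<'E'
from look import *
from geo import *
d=take('f');S=d['scene']
i=cv2.resize(S['image'][140:340,50:250,::-1],None,fx=3,fy=3,interpolation=cv2.INTER_CUBIC)
cv2.imwrite('pics/f_crop.png',cv2.convertScaleAbs(i,alpha=1.6))
s=r.get_state();print(s['tool_pos'],s['opening'],s['finger_force'],s['contact_force'],s['q'].round(2))
m=mask(S,(60,140,240,275),(8,90,50),(30,255,255));c=hullc(m);print(c)
print(plane(S,c[0],s['tool_pos'][2]+.037))
E
```

```text
[ 0.48366847 -0.29567554  0.13230826] 0.4824683239227585 19.74442437523976 [ 0.00578205 -0.66193548 -0.77939462] [ 0.67  0.72 -0.35  1.8   0.36  0.68  1.27]
((101.02998068825781, 210.05312312027098), (60, 161, 70, 114))
[ 0.4370239  -0.28730626  0.16930826]
```

View pics/f_crop.png

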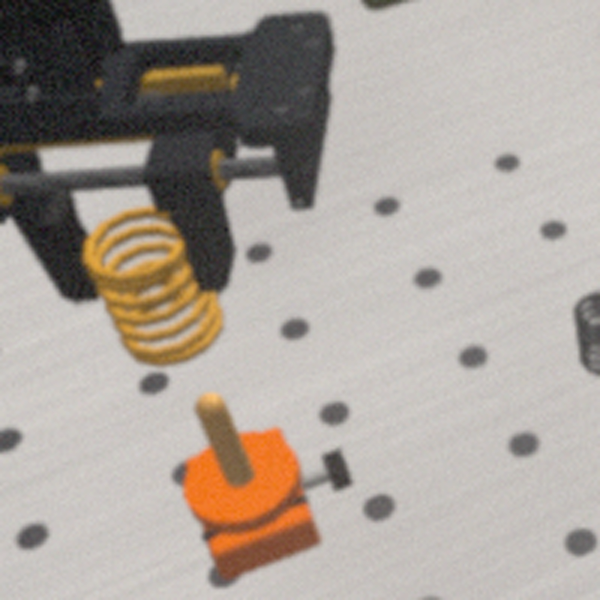

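The spring is held upright above and slightly left of the perch. Its bottom ring is centred near scene (108,249) and its top ring near (96,221), with the perch tip at (120,274). I'll check the alignment numerically.

```bash
python3 - <<'E'
from geo import *
import cv2
f=pickle.load(open('f.pkl','rb'));S=f['scene']
m=mask(S,(75,205,126,263),(8,90,50),(30,255,255));c=hullc(m);print(c)
print('mid',plane(S,c[0],.168),'bot',plane(S,(108,249),.14),'top',plane(S,(96,221.5),.196))
E
```

```text
((100.18760113268608, 234.8507281553398), (77, 209, 47, 53))
mid [ 0.48115784 -0.29947579  0.168     ] bot [ 0.48114323 -0.29763429  0.14      ] top [ 0.48691305 -0.29756171  0.196     ]
```

The spring is within about 3 mm of the perch axis, against 10 mm of clearance. I'm lowering in steps and watching the force.

Call:
carry_out:
  rows:
    - [[0,0,1],[0,0,0],0.8]
    - [[0,0,2],[0,0,0],0.8]
    - [[0,0,3],[0,0,0],0.8]
    - [[0,0,4],[0,0,0],0.8]
    - [[0,0,5],[0,0,0],0.8]
    - [[0,0,6],[0,0,0],0.8]
    - [[0,0,6],[0,0,0],0.8]

```text
clock: 8.4
tool_pos: [0.4821, -0.2975, 0.0706]
eef_rot: [0.21, 0.978, 0.0, -0.001]
contact_force: [0.6, 0.3, -0.6]
opening: 0.477
finger_force: 19.7
```

Call:
carry_out:
  rows:
    - [[0,0,0.8],[0,0,0],0.8]
    - [[0,0,1.6],[0,0,0],0.8]
    - [[0,0,2.4],[0,0,0],0.8]
    - [[0,0,3.2],[0,0,0],0.8]
    - [[0,0,3.8],[0,0,0],0.8]
    - [[0,0,4.2],[0,0,0],0.8]
    - [[0,0,4.2],[0,0,0],0.8]

```text
clock: 9.1
tool_pos: [0.4829, -0.2978, 0.0297]
eef_rot: [0.21, 0.978, 0.0, -0.0]
contact_force: [-0.6, 0.0, -1.2]
opening: 0.479
finger_force: 19.7
```

Call:
carry_out:
  rows:
    - [[0,0,0.1],[0,0,0],0.8]
    - [[0,0,0.2],[0,0,0],0.8]
    - [[0,0,0.2],[0,0,0],0.8]
    - [[0,0,0.2],[0,0,0],0.8]

```text
clock: 9.5
tool_pos: [0.4833, -0.2981, 0.0285]
eef_rot: [0.21, 0.978, -0.0, 0.0]
contact_force: [0.4, 0.0, -0.2]
opening: 0.479
finger_force: 19.7
```

Call:
carry_out:
  rows:
    - [[0,0,0.1],[0,0,0],0.8]
    - [[0,0,0.1],[0,0,0],0.8]
    - [[0,0,0.1],[0,0,0],0.8]

```text
clock: 9.8
tool_pos: [0.4832, -0.298, 0.0273]
eef_rot: [0.21, 0.978, 0.0, -0.0]
contact_force: [0.5, 0.4, -0.4]
opening: 0.477
finger_force: 19.7
```

Call:
carry_out:
  rows:
    - [[0,0,0.1],[0,0,0],0.8]
    - [[0,0,0.1],[0,0,0],0.8]
    - [[0,0,0.1],[0,0,0],0.8]

```text
clock: 10.1
tool_pos: [0.4833, -0.298, 0.0264]
eef_rot: [0.21, 0.978, 0.0, 0.0]
contact_force: [0.3, 0.5, 0.8]
opening: 0.478
finger_force: 19.8
```

Call:
carry_out:
  rows:
    - [[0,0,0.1],[0,0,0],0.8]
    - [[0,0,0.1],[0,0,0],0.8]
    - [[0,0,0.1],[0,0,0],0.8]

```text
clock: 10.4
tool_pos: [0.4834, -0.2981, 0.0263]
eef_rot: [0.21, 0.978, -0.0, 0.0]
contact_force: [-2.0, 0.7, 9.7]
opening: 0.476
finger_force: 19.8
```

Contact at 10 N with the spring bottom at z≈0.034, exactly the seat height. I'll ease off, release and lift away.

Call:
carry_out:
  rows:
    - [[0,0,-0.1],[0,0,0],0.8]
    - [[0,0,-0.1],[0,0,0],0.5]
    - [[0,0,-0.1],[0,0,0],0.3]
    - [[0,0,-0.1],[0,0,0],0.1]
    - [[0,0,-0.1],[0,0,0],0.1]
    - [[0,0,-0.1],[0,0,0],0.1]
    - [[0,0,-0.1],[0,0,0],0.1]
    - [[0,0,-0.1],[0,0,0],0.1]

```text
clock: 11.2
tool_pos: [0.4832, -0.298, 0.0262]
eef_rot: [0.21, 0.978, 0.0, -0.0]
contact_force: [0.5, -0.2, -1.2]
opening: 0.897
finger_force: 0.0
```

Call:
carry_out:
  rows:
    - [[0,0,-1],[0,0,0],0.1]
    - [[0,0,-3],[0,0,0],0.1]
    - [[0,0,-6],[0,0,0],0.1]
    - [[0,0,-9],[0,0,0],0.1]
    - [[0,0,-12],[0,0,0],0.1]
    - [[0,4,-13],[0,0,0],0.1]
    - [[0,8,-13],[0,0,0],0.1]
    - [[0,12,-13],[0,0,0],0.1]
    - [[0,16,-13],[0,0,0],0.1]
    - [[0,20,-13],[0,0,0],0.1]
    - [[0,20,-13],[0,0,0],0.1]

```text
clock: 12.3
tool_pos: [0.5685, -0.1072, 0.1576]
eef_rot: [0.205, 0.979, 0.003, 0.001]
contact_force: [-0.7, 0.4, -1.3]
opening: 0.898
finger_force: 0.0
```

```bash
python3 - <<'E'
from look import *
import numpy as np
d=take('g')
a=cv2.resize(d['scene']['image'][220:340,80:280,::-1],(600,360),interpolation=cv2.INTER_CUBIC)
b=cv2.resize(d['top']['image'][230:310,345:505,::-1],(480,240),interpolation=cv2.INTER_CUBIC)
b=cv2.copyMakeBorder(b,0,0,0,120,cv2.BORDER_CONSTANT)
cv2.imwrite('pics/g_crop.png',cv2.convertScaleAbs(np.vstack([a,b]),alpha=1.5))
s=r.get_state();print(s['clock'],s['tool_pos'],s['opening'],s['contact_force'])
E
```

```text
12.4 [ 0.56560838 -0.11470393  0.15687456] 0.9038682646758327 [ 0.08773378 -1.0092089  -1.79901496]
```

View pics/g_crop.png

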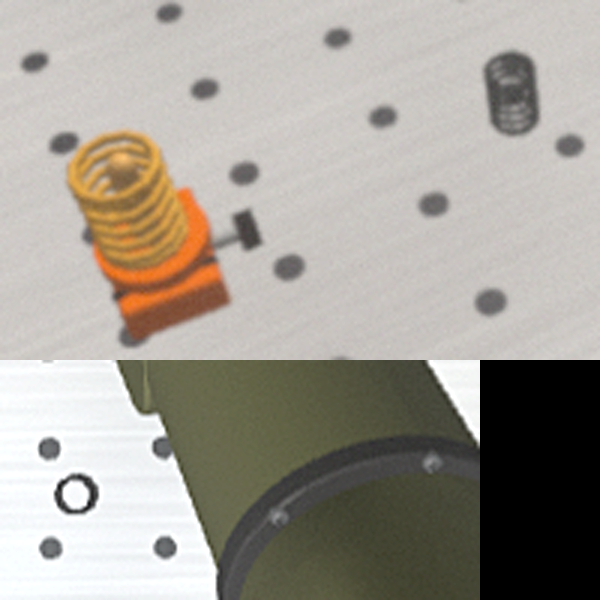

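The spring stands flat on the orange clamp at crop (130,200) with the perch tip inside its top ring at (120,165). The black spring is untouched and the gripper is clear, so I'm handing in.

```bash
python3 -c "
from plant import r
print(r.finish_job())"
```

```text
the job is handed in; nothing more can be done
None
```

The brass spring is fully home on the orange clamp over the pine perch, released and handed in at about 12.4 s; the black spring and blue clamp were not touched, and because the fingertips sat about 30 mm above the reported TCP, the first grasp closed above the spring and I corrected it from the pictures.

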